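# Refill the condiment carousel's red tub and hold it at the front

## Task

Refill the condiment carousel: tip all four jam portions off the blue tray into its open red-banded tub, and set the tray back down flat on the counter. Turn the carousel until the red tub faces squarely over the spoon ledge at the front of the stand, and hold it still there with the gripper's fingers so that I can press the lid on: finish while still holding, do not let go. Leave the sauce bottle, the tin can and the napkin holder where they stand.

Things in the scene. Friction and masses are not known exactly. Their poses are not given: they have to be found in the camera images.
- stand: Fixed black foot of the carousel, 230 mm across, 12 mm high, with a black spoon ledge 110 mm wide at its front, reaching 220 mm from the axis, 13 mm high, a small spoon fixed in it. Origin on the counter on the carousel's upright axis; its -x axis points to the front (the ledge), within 0.45 rad of facing the robot.
- front (a point): The place of the red tub when it faces front: a point fixed to the stand, 90 mm from the axis towards the ledge, 105 mm above the counter.
- turntable: Turning part: wooden deck 310 mm across, top 30 mm up, with the open red-banded tub and three closed jars (90 mm wide, tops 105 mm up; grey, black, steel lids) at quarter turns, 90 mm from the axis, all fixed to it. Turns freely and endlessly both ways (friction 0.05 N m, 1.8 kg) and stays where left. Origin on the counter on the axis; -x points to the red tub, the closed jars at +x, +y, -y.
- red_tub (a point): Centre of the mouth of the red-banded tub, 105 mm above the counter. White plastic tub, open on top, with a broad red band and red rim; mouth 116 mm across outside, walls 4 mm, about 108 mm clear at the rim and 96 mm at the bottom; inner floor 35 mm above the counter.
- handle (a point): Centre of the wooden grip bar on top of the carousel's middle post: 70 mm long, 14 mm thick, 30 mm tall (125 to 155 mm above the counter), fixed to the turntable and on its axis. The bar's length is along the turntable's y axis, square to the direction of the red tub; pinch it across its 14 mm from above.
- tray: Loose blue plastic tray, 160 g: a straight trough 150 mm long, 84 mm wide, walls 35 mm high, walls and floor 3 mm thick, closed at the back, quite open at the front (the mouth). Origin under the centre of the trough; x points to the mouth, z up. The portions start to slide on its smooth floor at a slope of 16 to 23 degrees.
- tray_handle (a point): Centre of the tray's black grip bar, 125 mm behind the tray's origin and 46 mm above its underside. The flat bar is 74 mm long across the tray, 12 mm thick along it and 28 mm tall (32 to 60 mm up), joined to the trough by thin steel arms at its ends, with a free gap of 44 mm between bar and trough: pinch its 12 mm from above, one finger in the gap.
- tray_mouth (a point): Middle of the floor's edge at the tray's open end, 200 mm ahead of the grip bar's centre, 43 mm below it.
- portion1_center (a point): Centre of jam portion 1: loose sealed yellow cup with a silver foil top, 35 mm across, 24 mm tall, 18 g. The four start standing on the tray in two rows of two.
- portion2_center (a point): Centre of jam portion 2: loose sealed yellow cup with a silver foil top, 35 mm across, 24 mm tall, 18 g. The four start standing on the tray in two rows of two.
- portion3_center (a point): Centre of jam portion 3: loose sealed yellow cup with a silver foil top, 35 mm across, 24 mm tall, 18 g. The four start standing on the tray in two rows of two.
- portion4_center (a point): Centre of jam portion 4: loose sealed yellow cup with a silver foil top, 35 mm across, 24 mm tall, 18 g. The four start standing on the tray in two rows of two.
- sauce: Bystander: red bottle with white cap, 56 mm across, 150 mm tall; origin at the centre of its underside.
- can: Bystander: low tin can, 74 mm across, 60 mm tall; origin at the centre of its underside.
- napkins: Bystander: dark steel napkin holder with white napkins, 70 x 130 mm, 97 mm tall; origin at the centre of its underside.

How it is judged:
On the way, in this order (a step that is already met when the one before it is completed fails the run):
1. the tray is lifted off the counter and tipped (height (world z) of tray above 0.06 m and angle between tray's own z axis and vertical above 0.25 rad), for 0.05 s.
2. all four portions lie in the red tub (horizontal distance between each of portion1_center, portion2_center, portion3_center, portion4_center and red_tub below 0.052 m and height (world z) of portion1_center between 0.035 and 0.1 m and height (world z) of portion2_center between 0.035 and 0.1 m and height (world z) of portion3_center between 0.035 and 0.1 m and height (world z) of portion4_center between 0.035 and 0.1 m), for 0.2 s.
3. the tray is set down flat on the counter and let go (height (world z) of tray below 0.01 m and angle between tray's own z axis and vertical below 0.08 rad and contact force between the fingers and tray below 0.2 N), for 0.2 s.
At the end, for the whole second after the job is handed in: All four portions inside the red tub, below its rim; tray flat on the counter (10 mm, 0.08 rad), untouched; red tub within 12 mm (about 8 degrees) of its front place; turntable still (under 0.05 rad/s), held by the fingers with more than 1.5 N (all of step 2 and all of step 3 and horizontal distance between red_tub and front below 0.012 m and angular speed of turntable below 0.05 rad/s and contact force between the fingers and turntable above 1.5 N); the arm keeps its last pose, push and grip.
It fails at once if the red sauce bottle is moved more than 30 mm or tipped (distance of sauce from where it was at the start of the episode above 0.03 m or angle between sauce's own z axis and vertical above 0.3 rad).
It fails at once if the tin can is moved more than 30 mm or tipped (distance of can from where it was at the start of the episode above 0.03 m or angle between can's own z axis and vertical above 0.3 rad).
It fails at once if the napkin holder is moved more than 30 mm or tipped (distance of napkins from where it was at the start of the episode above 0.03 m or angle between napkins's own z axis and vertical above 0.3 rad).
It also fails if it takes over 72 s, if anything falls off the work surface, if the arm or the gripper's body presses on something with over 40 N, if the wrist force passes 120 N, or if a joint passes its speed limit or range.

## Robot

A 7-joint arm with a two-finger parallel gripper is mounted at the origin on the work surface. World frame = base frame: x ahead of the robot, y to its left, z up, the work surface at z = 0. Lengths are in m, angles in rad, forces in N, time in s.
With the tool pointing down it reaches from about 0.4 to 0.75 m from the base axis. Payload 19.5 kg.
Tool frame: the origin (TCP) lies at the very end of the fingers, on their centre line; the grasp point (between the pads) lies 19 mm behind it; z points along the fingers, y is the direction in which the jaws open and shut (so a half turn about z gives the same grasp; the last joint's range is limited). The gripper opens to 85 mm and grips with 20 to 120 N. Pads are 22 mm wide; open, the fingers measure 114 mm over their backs; the gripper's body (76 mm by 85 mm) begins 54 mm behind the grasp point. The pads swing forward as they close: fully open they stand 13 mm farther back than shut.
Start: joints at [-1.291, 0.707, -0.028, 1.485, 0.022, 0.951, -0.075], TCP at [0.182, 0.545, 0.231] pointing down, gripper open.
Joint ranges: [-2.71, 2.71], [-0.32, 2.16], [-1.57, 1.52], [0, 2.45], [-1.46, 4.6], [0, 2.02], [-2.83, 2.83]. Speed limits (rad/s): [1.89, 1.89, 2.57, 2.57, 3.01, 3.01, 3.01].

## Interface

Orientations are given as a rotation vector (axis times angle).
In Python, from bench import ctrl gives the robot as it stands.
- The arm moves only by the tool step_arm, never from a script. Its argument "series" is a list of rows, each a list of 3 entries, a list of its own where there are three numbers: the shift along the tool's x, y, z as a fraction of full scale, then the turn, a rotation vector about the tool's x, y, z as a fraction of full scale, then the opening, from 0 (shut) to 1 (fully open). A call has 1 to 12 rows; each row is the pose to reach, as a shift and turn from the pose measured when the call began, along the tool's axes at that moment, turning the shorter way round; what a row does not reach only later rows make up. Full scale, the value 1, is 0.15 m for a shift and 180 degrees for a turn. A row lasts 1/8 s, in which the tool goes at most 62.5 mm and 10.7 degrees, less where a joint would pass 70% of its speed; a pose out of reach is approached as far as the arm can. A call with a number of a shift or a turn outside -1 to 1 is refused whole. A call with a gripper value outside its range is refused whole. The fingers move at their own pace and stop on an object; "squeeze" is the grip in N (left out, the last holds). Time passes only in rows, so rows that repeat a pose let the fingers close. It gives the time, the measured TCP pose, the force and the opening at its end, in the units of the state.
- ctrl.state(): the state, without advancing time (a new reading comes with each control period).
- ctrl.snapshot(name): name is "side" or "top"; returns the picture (420x560x3 uint8, red, green, blue); there is no depth.
- ctrl.calibration(name): a dict with "mtx" (3x3 intrinsics, pixels), "T" (4x4, takes a point from camera to world coordinates). Camera axes: x right, y up, looking along -z (the intrinsics and any distortion apply to the point x, -y, -z); pixel columns grow to the right and rows downward; lengths in m; the calibration is good to about 2 mm. A picture is of the moment at which its call begins. calibration takes no time and is no camera call.
- ctrl.hand_in(): hands the job in, once; it reports no verdict.
The state is a dict: "time": time; "joints": joint angles; "joint_vel": joint speeds; "tau": joint torques, N m; "position": TCP position; "tool_rot": TCP orientation; "force": force on the tool from outside, world axes, zero at the start; "torque": the same for the moment, N m; "grip_width": opening from 0.0 (shut) to 1.0 (fully open).
Only numpy, scipy, OpenCV 4.12 (cv2) and the standard library are available. Lean on these libraries where they do the work, as an engineer would, in place of code of your own. Each camera call takes 0.05 s, during which the arm holds its last target.

## Working session

There is one attempt and no reset: what is moved stays moved. The work goes in short steps, Python scripts to look and compute and a tool call to move; the robot and the scene stay as the last step left them, time stands still between calls to the robot, and variables do not carry over. Pictures are saved under pics/ and viewed, and the job is handed in when it is done.

Besides the shell and the picture viewer there is one more tool, called after "Request:" in YAML: its name, and indented under it one key for each argument. step_arm: Moves the arm, as the interface text tells. Its arguments: {"type":"object","properties":{"series":{"type":"array"},"squeeze":{"type":"number"}},"required":["series"]}

```bash
ls; mkdir -p pics; python3 - <<'E'
from bench import ctrl
import cv2,numpy as np
print(ctrl.state())
for n in("side","top"):
    im=ctrl.snapshot(n); cv2.imwrite(f"pics/{n}0.png",im[:,:,::-1])
    c=ctrl.calibration(n); print(n,c)
E
```

```text
pics
{'time': 0.0, 'joints': array([-1.2907007 ,  0.707104  , -0.02761736,  1.48500356,  0.02204178,
        0.95087784, -0.07549577]), 'joint_vel': array([-0.00025397, -0.00126696,  0.00150801,  0.00104691, -0.00032659,
        0.00138841, -0.00119971]), 'tau': array([-3.40276756e-05, -8.83222175e+01,  1.23449296e+00, -2.36165196e+01,
        1.68213865e-02,  6.63884362e-03, -2.55003084e-05]), 'position': array([0.18178365, 0.54523392, 0.23082581]), 'tool_rot': array([-5.03235109e-01, -3.10091678e+00,  1.70281575e-03]), 'force': array([ 0.17457222,  0.28131819, -0.01508471]), 'torque': array([-0.00762768,  0.03852312,  0.03523134]), 'grip_width': 0.9960182748285737}
side {'mtx': array([[413.91148769,   0.        , 279.1078364 ],
       [  0.        , 413.91148769, 207.96920249],
       [  0.        ,   0.        ,   1.        ]]), 'T': array([[ 0.9979461 ,  0.05272204, -0.03638634,  0.56205688],
       [-0.06310097,  0.71116724, -0.70018528, -0.80335078],
       [-0.01103842,  0.70104318,  0.71303339,  0.86355923],
       [ 0.        ,  0.        ,  0.        ,  1.        ]])}
top {'mtx': array([[389.46363597,   0.        , 279.03518732],
       [  0.        , 389.46363597, 209.94234085],
       [  0.        ,   0.        ,   1.        ]]), 'T': array([[-0.01955975,  0.99089169, -0.13323317,  0.44985286],
       [-0.99968868, -0.02144767, -0.0127495 , -0.07774284],
       [-0.01549091,  0.13294231,  0.99100271,  1.01025542],
       [ 0.        ,  0.        ,  0.        ,  1.        ]])}
```

View pics/side0.png

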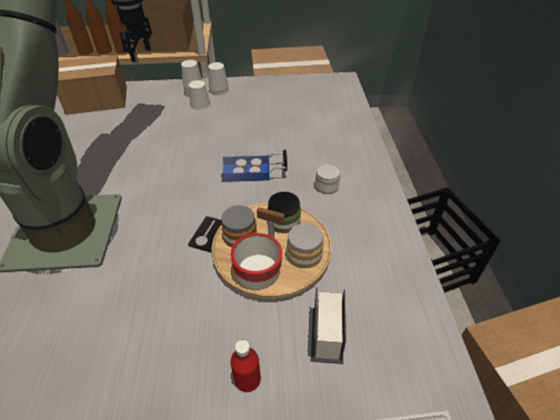

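View pics/top0.png

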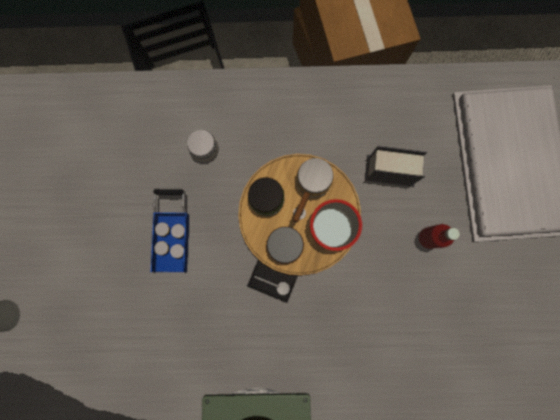

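The side view has the tray at (255,167) with its handle at (285,160), the red tub at (257,260) and the ledge at (207,233). In the top view the tray is at (170,242) with its mouth towards the robot and its handle at (169,192). The tub is at (333,226) and the ledge at (272,280). Next I measure their positions.

```bash
cat > h.py <<'E'
import cv2,numpy as np
from bench import ctrl
def ray(n,uv):
    c=ctrl.calibration(n);K=c["mtx"];T=c["T"]
    d=np.linalg.inv(K)@np.array([uv[0],uv[1],1.]); d=np.array([d[0],-d[1],-d[2]])
    return T[:3,3],T[:3,:3]@d
def plane(n,uv,z):
    o,d=ray(n,uv); return o+d*(z-o[2])/d[2]
def proj(n,p):
    c=ctrl.calibration(n);K=c["mtx"];T=c["T"]
    q=T[:3,:3].T@(np.asarray(p)-T[:3,3]); q=np.array([q[0],-q[1],-q[2]]); q=K@q; return q[:2]/q[2]
def blobs(mask,amin=20):
    n,l,s,c=cv2.connectedComponentsWithStats(mask.astype(np.uint8))
    return [(s[i],c[i],l==i) for i in range(1,n) if s[i,4]>=amin]
E
python3 - <<'E'
from h import *
for n in("side","top"):
    im=cv2.imread(f"pics/{n}0.png")[:,:,::-1]
    hsv=cv2.cvtColor(im.copy(),cv2.COLOR_RGB2HSV);H,S,V=[hsv[...,i].astype(int) for i in range(3)]
    cv2.imwrite(f"pics/z{n}.png",cv2.resize(im[140:320,140:460] if n=="top" else im[130:320,180:400],None,fx=2.5 if n=="top" else 3,fy=2.5 if n=="top" else 3,interpolation=cv2.INTER_CUBIC)[:,:,::-1])
    red=((H<6)|(H>174))&(S>150)&(V>70)
    for s,c,m in blobs(red):print(n,"red",s,c)
    blue=(H>105)&(H<130)&(S>120)&(V>40)
    for s,c,m in blobs(blue):
        cnt=max(cv2.findContours(m.astype(np.uint8),0,2)[0],key=cv2.contourArea)
        r=cv2.minAreaRect(cnt);print(n,"blue",s,c,r, cv2.boxPoints(r).tolist())
    wood=(H>8)&(H<24)&(S>90)&(V>90)
    for s,c,m in blobs(wood,500):
        cnt=max(cv2.findContours(m.astype(np.uint8),0,2)[0],key=cv2.contourArea)
        print(n,"wood",s,c,cv2.fitEllipse(cv2.convexHull(cnt)))
E
```

```text
side red [231 233  51  49 696] [256.39655172 263.42241379]
side red [231 349  29  43 917] [245.71864776 370.90839695]
side blue [243 159  26  21 225] [261.09333333 172.46666667] ((255.5, 169.0), (25.0, 20.0), -0.0) [[243.0, 179.0], [243.0, 159.0], [268.0, 159.0], [268.0, 179.0]]
side blue [224 165  12   9  71] [228.5915493  168.70422535] ((229.5, 169.0), (8.0, 11.0), 90.0) [[224.0, 165.0], [235.0, 165.0], [235.0, 173.0], [224.0, 173.0]]
side blue [244 164   7  10  37] [247.16216216 168.2972973 ] ((247.132080078125, 168.5377197265625), (4.120816707611084, 10.302042007446289), 15.945394515991211) [[243.73585510253906, 172.9245147705078], [246.56605529785156, 163.0188446044922], [250.52830505371094, 164.1509246826172], [247.69810485839844, 174.0565948486328]]
side wood [137  22  75  42 984] [178.61585366  50.77235772] ((172.08995056152344, 39.82166290283203), (54.59458923339844, 86.2822265625), 86.00375366210938)
side wood [  58   25   75   42 1077] [88.72144847 52.86443825] ((90.65986633300781, 48.279136657714844), (52.5838623046875, 82.76162719726562), 99.39058685302734)
side wood [ 2
[... 1056 characters left out ...]
8374938964844), 2.4895529747009277) [[150.7471923828125, 270.8150939941406], [153.32077026367188, 211.6226348876953], [187.86416625976562, 213.12451171875], [185.29058837890625, 272.31695556640625]]
top wood [ 316    0   54   61 2155] [342.47517401  27.96473318] ((342.75091552734375, 27.834720611572266), (37.670074462890625, 166.66893005371094), 162.0450897216797)
top wood [ 370    0   50   48 1651] [394.1211387   21.50272562] ((393.2464294433594, 20.290802001953125), (43.13715744018555, 65.14031982421875), 154.46209716796875)
top wood [ 238  154  123  122 5778] [292.22429907 214.30858429] ((299.0508117675781, 214.04202270507812), (121.48767852783203, 122.50114440917969), 102.40853118896484)
```

```bash
python3 - <<'E'
from h import *
# deck seen from top? red tub rim ellipse
im=cv2.imread("pics/top0.png")[:,:,::-1]
hsv=cv2.cvtColor(im.copy(),cv2.COLOR_RGB2HSV);H,S,V=[hsv[...,i].astype(int) for i in range(3)]
red=((H<6)|(H>174))&(S>150)&(V>70)
for s,c,m in blobs(red):
    cnt=max(cv2.findContours(m.astype(np.uint8),0,2)[0],key=cv2.contourArea)
    e=cv2.fitEllipse(cv2.convexHull(cnt));print(e,plane("top",e[0],.105))
# portions: bright grey small blobs on the tray
g=(S<70)&(V>110); g[:, :150]=0; g[:,190:]=0; g[:215]=0; g[275:]=0
for s,c,m in blobs(g,10):print("portion",s[4],c,plane("top",c,.027))
print("bar", [plane("top",p,.06) for p in((156,192),(183,191))])
E
```

```text
((335.4124755859375, 224.85800170898438), (50.60633087158203, 51.62683868408203), 84.52283477783203) [ 0.53368557 -0.19665608  0.105     ]
((442.1897888183594, 235.24644470214844), (20.0390682220459, 22.14027214050293), 150.2557373046875) [ 0.50443046 -0.44182083  0.105     ]
portion 26 [150.30769231 224.46153846] [0.55182415 0.26359587 0.027     ]
portion 134 [161.70895522 228.47761194] [0.54094852 0.2341998  0.027     ]
portion 148 [177.33783784 230.16216216] [0.53582211 0.19422727 0.027     ]
portion 141 [160.87943262 247.5035461 ] [0.49276256 0.23530897 0.027     ]
portion 151 [176.51655629 250.50993377] [0.4844052  0.19552072 0.027     ]
portion 68 [177.48529412 272.07352941] [0.43059696 0.1922482  0.027     ]
bar [array([0.6293008 , 0.23989224, 0.06      ]), array([0.63031809, 0.17244972, 0.06      ])]
```

View pics/ztop.png

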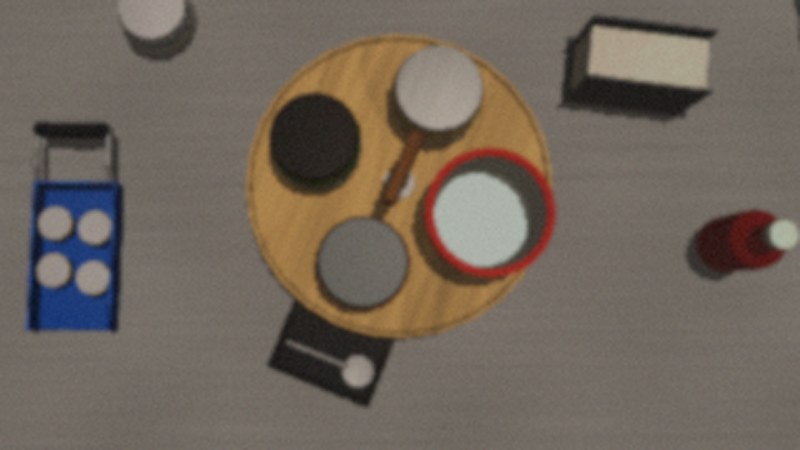

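View pics/zside.png

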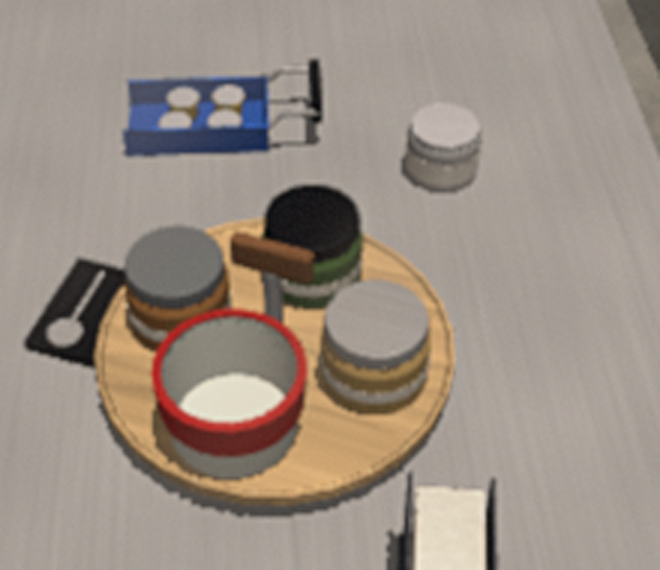

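```bash
cat >> h.py <<'E'
from scipy.spatial.transform import Rotation as Rn
def toolR(yaw,tilt=0):
    # tool y horizontal dir at bearing yaw, z down; tilt>0: fingers swing outward along +y (turn about tool -x)
    y=np.array([np.cos(yaw),np.sin(yaw),0]);z=np.array([0,0,-1.]);x=np.cross(y,z)
    return Rn.from_matrix(np.c_[x,y,z])*Rn.from_rotvec([-tilt,0,0])
def go(p,R):
    s=ctrl.state();R0=Rn.from_rotvec(s["tool_rot"])
    sh=R0.inv().apply(np.asarray(p)-s["position"])/.15
    tu=(R0.inv()*R).as_rotvec()/np.pi
    print("t",round(s["time"],2),"shift",sh.round(3),"turn",tu.round(4)); return sh,tu
E
python3 - <<'E'
from h import *
im=cv2.imread("pics/top0.png")[:,:,::-1]
hsv=cv2.cvtColor(im.copy(),cv2.COLOR_RGB2HSV)
def E(mask,c):
    b=min(blobs(mask,200),key=lambda b:np.hypot(*(b[1]-c)))
    cnt=max(cv2.findContours(b[2].astype(np.uint8),0,2)[0],key=cv2.contourArea)
    return cv2.fitEllipse(cnt)[:2]
S,V=hsv[...,1].astype(int),hsv[...,2].astype(int)
C={}
for n,c,m in(("steel",(315,176),(S<60)&(V>115)),("grey",(285,245),(S<60)&(V<125)&(V>65)),("black",(266,196),(V<60))):
    m=m.copy();yy,xx=np.mgrid[:420,:560];m&=np.hypot(xx-c[0],yy-c[1])<26
    e=E(m,c);C[n]=plane("top",e[0],.105);print(n,e,C[n])
C["red"]=plane("top",(335.4,224.9),.105)
ax=np.mean(list(C.values()),0);print("axis",ax,{k:(np.linalg.norm((v-ax)[:2]).round(3),np.degrees(np.arctan2(*(v-ax)[1::-1])).round(1)) for k,v in C.items()})
print("deck",plane("top",(299.05,214.04),.03))
# ledge
yy,xx=np.mgrid[:420,:560]
m=(V<50)&(np.hypot(xx-273,yy-280)<35)&(yy>258)
for s,c,mm in blobs(m,150):
    cnt=max(cv2.findContours(mm.astype(np.uint8),0,2)[0],key=cv2.contourArea)
    hull=cv2.convexHull(cnt); r=cv2.minAreaRect(cnt);bp=cv2.boxPoints(r)
    print("ledge",s,r);P=np.array([plane("top",b,.013) for b in bp]);print(P.round(3))
    print("bearings",[np.degrees(np.arctan2(*(p-ax)[1::-1])).round(1) for p in P])
E
```

```text
steel ((315.30230712890625, 174.78311157226562), (32.369056701660156, 33.28489303588867)) [ 0.65378063 -0.15371147  0.105     ]
grey ((284.63568115234375, 244.53973388671875), (33.86753845214844, 34.42273712158203)) [ 0.49040073 -0.07749083  0.105     ]
black ((265.4748229980469, 196.6414337158203), (34.575538635253906, 37.243953704833984)) [ 0.60388223 -0.03474974  0.105     ]
axis [ 0.57041292 -0.11564383  0.105     ] {'steel': (np.float64(0.092), np.float64(-24.5)), 'grey': (np.float64(0.089), np.float64(154.5)), 'black': (np.float64(0.088), np.float64(67.5)), 'red': (np.float64(0.089), np.float64(-114.5))}
deck [ 0.5700682  -0.11564201  0.03      ]
ledge [248 261  48  41 813] ((271.7515869140625, 281.4128112792969), (42.22925567626953, 27.50161361694336), 22.067899703979492)
[[ 0.392  0.02   0.013]
 [ 0.455 -0.007  0.013]
 [ 0.413 -0.106  0.013]
 [ 0.351 -0.078  0.013]]
bearings [np.float64(142.9), np.float64(136.8), np.float64(176.4), np.float64(170.3)]
```

```bash
python3 - <<'E'
from h import *
go([.63,.206,.15],toolR(np.radians(-1.4)))
E
```

```text
t 0.1 shift [-3.55 -1.2   0.54] turn [-3.000e-04  2.000e-04  4.053e-01]
```

Request:
step_arm:
  series:
    - [[-0.4,-0.12,0],[0,0,0.05],0.55]
    - [[-0.8,-0.24,0],[0,0,0.1],0.55]
    - [[-1,-0.34,0],[0,0,0.15],0.55]
    - [[-1,-0.34,0],[0,0,0.2],0.55]

```text
time: 0.6
position: [0.3101, 0.4474, 0.2309]
tool_rot: [1.449, 2.786, -0.002]
force: [-0.3, -0.5, -0.6]
grip_width: 0.553
```

```bash
python3 - <<'E'
from h import *
go([.63,.206,.15],toolR(np.radians(-1.4)))
E
```

```text
t 0.6 shift [-2.541  0.823  0.543] turn [-1.000e-04  6.000e-04  2.024e-01]
```

Request:
step_arm:
  series:
    - [[-0.4,0.13,0],[0,0,0.05],0.55]
    - [[-0.8,0.26,0],[0,0,0.1],0.55]
    - [[-1,0.33,0],[0,0,0.15],0.55]
    - [[-1,0.33,0],[0,0,0.2],0.55]

```text
time: 1.1
position: [0.4389, 0.3507, 0.2309]
tool_rot: [2.248, 2.19, -0.002]
force: [-0.1, 0.2, 0.6]
grip_width: 0.551
```

```bash
python3 - <<'E'
from h import *
go([.63,.206,.15],toolR(np.radians(-1.4)))
E
```

```text
t 1.1 shift [-0.929  1.298  0.543] turn [ 0.0003  0.0009 -0.0005]
```

Request:
step_arm:
  series:
    - [[-0.35,0.35,0.1],[0,0,0],0.55]
    - [[-0.7,0.7,0.2],[0,0,0],0.55]
    - [[-0.93,1,0.3],[0,0,0],0.55]
    - [[-0.93,1,0.3],[0,0,0],0.55]

```text
time: 1.6
position: [0.5869, 0.2037, 0.1853]
tool_rot: [2.252, 2.186, -0.005]
force: [-0.5, -0.3, 0.4]
grip_width: 0.546
```

```bash
python3 - <<'E'
from h import *
go([.63,.206,.1],toolR(np.radians(-1.4)))
E
```

```text
t 1.6 shift [0.026 0.287 0.568] turn [ 0.0001  0.0014 -0.0017]
```

Request:
step_arm:
  series:
    - [[0.02,0.287,0.2],[0,0,0],0.55]
    - [[0.02,0.287,0.5],[0,0.001,-0.002],0.55]
    - [[0.026,0.287,0.57],[0,0.001,-0.002],0.55]
    - [[0.026,0.287,0.57],[0,0.001,-0.002],0.55]

```text
time: 2.1
position: [0.6299, 0.2063, 0.1004]
tool_rot: [2.246, 2.195, -0.002]
force: [0.1, 0.4, 0.8]
grip_width: 0.545
```

```bash
python3 - <<'E'
from h import *
go([.63,.206,.03],toolR(np.radians(-1.4)))
for n,b in(("top",(180,260,130,230)),("side",(120,200,200,330))):
    im=ctrl.snapshot(n);cv2.imwrite(f"pics/a_{n}.png",cv2.resize(im[b[0]:b[1],b[2]:b[3]],None,fx=5,fy=5,interpolation=cv2.INTER_CUBIC)[:,:,::-1])
E
```

```text
t 2.1 shift [-0.001  0.001  0.469] turn [0.     0.0004 0.0004]
```

View pics/a_side.png

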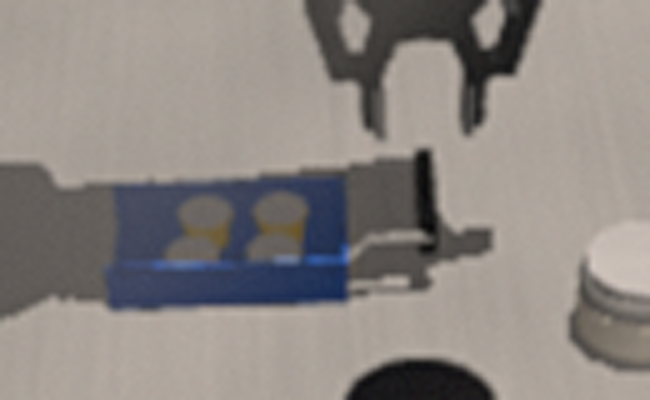

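The crop shows the fingers at columns 373 and 472, either side of the bar at column 425. They line up, so I can descend.

Request:
step_arm:
  series:
    - [[0,0,0.15],[0,0,0],0.55]
    - [[0,0,0.3],[0,0,0],0.55]
    - [[0,0,0.4],[0,0,0],0.55]
    - [[0,0,0.47],[0,0,0],0.55]
    - [[0,0,0.47],[0,0,0],0.55]

```text
time: 2.82
position: [0.6306, 0.2064, 0.0311]
tool_rot: [2.245, 2.194, 0.001]
force: [0.3, 0.7, -0.7]
grip_width: 0.55
```

```bash
python3 - <<'E'
from h import *
go([.63,.206,.03],toolR(np.radians(-1.4)))
im=ctrl.snapshot("side");cv2.imwrite(f"pics/b_side.png",cv2.resize(im[120:200,200:330],None,fx=5,fy=5,interpolation=cv2.INTER_CUBIC)[:,:,::-1])
E
```

```text
t 2.83 shift [-0.002 -0.004  0.007] turn [0.0006 0.0003 0.0005]
```

View pics/b_side.png

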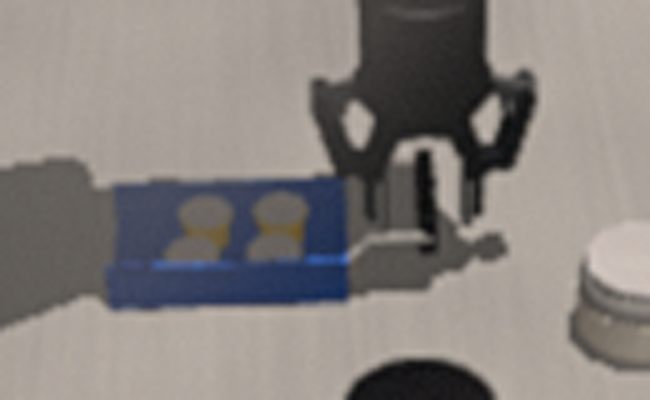

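The bar (425,200) sits between the fingers, with one finger in the gap. I close the gripper now.

Request:
step_arm:
  series:
    - [[0,0,0],[0,0,0],0.0]
    - [[0,0,0],[0,0,0],0.0]
    - [[0,0,0],[0,0,0],0.0]
    - [[0,0,0],[0,0,0],0.0]
    - [[0,0,0],[0,0,0],0.0]
  squeeze: 80

```text
time: 3.5
position: [0.6312, 0.2066, 0.0323]
tool_rot: [2.245, 2.194, 0.004]
force: [-1.0, 0.3, 6.5]
grip_width: 0.131
```

Request:
step_arm:
  series:
    - [[0,0,-0.1],[0,0,0],0.0]
    - [[0,0,-0.25],[0,0,0],0.0]
    - [[0,0,-0.5],[0,0,0],0.0]
    - [[0,0,-0.75],[0,0,0],0.0]
    - [[0,0,-1],[0,0,0],0.0]
    - [[0,0,-1],[0,0,0],0.0]

```text
time: 4.25
position: [0.6317, 0.2067, 0.1858]
tool_rot: [2.243, 2.192, 0.011]
force: [0.8, -0.0, -2.6]
grip_width: 0.122
```

```bash
python3 - <<'E'
from h import *
print(ctrl.state()["joints"])
im=ctrl.snapshot("side");cv2.imwrite(f"pics/c_side.png",cv2.resize(im[60:220,180:360],None,fx=3.5,fy=3.5,interpolation=cv2.INTER_CUBIC)[:,:,::-1])
E
```

```text
[-0.46601369  0.91577736  0.25251677  1.18446287 -0.22760734  1.05988696
 -0.22205696]
```

View pics/c_side.png

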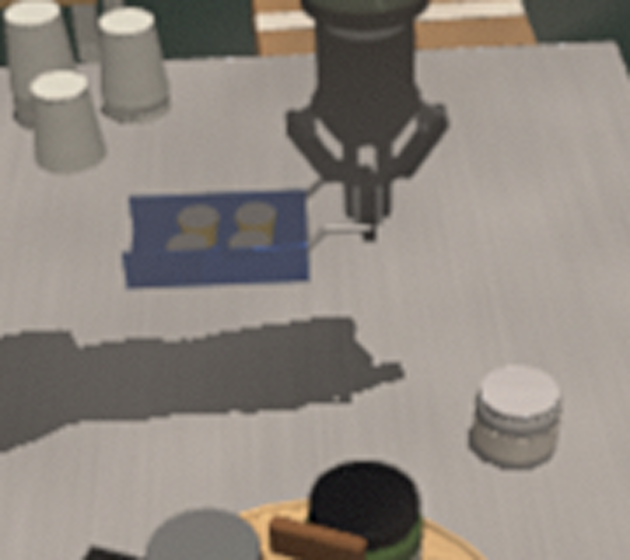

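The side view shows the tray lifted level with all four portions on it. I now raise it and move across to above the tub.

```bash
python3 - <<'E'
from h import *
go([.64,.06,.30],toolR(np.radians(0)))
E
```

```text
t 4.3 shift [-0.976  0.087 -0.776] turn [ 0.0017 -0.0002 -0.0073]
```

Request:
step_arm:
  series:
    - [[0,0,-0.15],[0,0,0],0.0]
    - [[-0.1,0,-0.3],[0,0,0],0.0]
    - [[-0.2,0.02,-0.5],[0,0,0],0.0]
    - [[-0.35,0.05,-0.7],[0,0,-0.003],0.0]
    - [[-0.55,0.08,-0.77],[0,0,-0.007],0.0]
    - [[-0.75,0.08,-0.77],[0,0,-0.007],0.0]
    - [[-0.9,0.08,-0.77],[0,0,-0.007],0.0]
    - [[-0.98,0.08,-0.77],[0,0,-0.007],0.0]

```text
time: 5.3
position: [0.6387, 0.0584, 0.2987]
tool_rot: [2.221, 2.217, 0.005]
force: [-0.7, 0.3, -2.0]
grip_width: 0.121
```

Request:
step_arm:
  series:
    - [[-0.1,0,0],[0,0,0],0.0]
    - [[-0.25,0.03,0],[0,0,0],0.0]
    - [[-0.45,0.05,0],[0,0,0],0.0]
    - [[-0.65,0.07,0],[0,0,0],0.0]
    - [[-0.85,0.1,0],[0,0,0],0.0]
    - [[-1,0.1,0],[0,0,0],0.0]
    - [[-1,0.1,0],[0,0,0],0.0]

```text
time: 6.18
position: [0.6532, -0.0933, 0.2985]
tool_rot: [2.223, 2.215, 0.004]
force: [0.3, -0.8, -1.7]
grip_width: 0.127
```

```bash
python3 - <<'E'
from h import *
print(ctrl.state()["joints"])
# pour poses
M=np.array([0,-.2,.0293])
for th,mx,mz in((12,.545,.16),(30,.563,.122)):
    R=toolR(0,np.radians(th)); p=np.array([mx,-.197,mz])-R.apply(M); print(th,p.round(3)); go(p,R)
im=ctrl.snapshot("side");cv2.imwrite(f"pics/d_side.png",im[:,:,::-1])
im=ctrl.snapshot("top");cv2.imwrite(f"pics/d_top.png",im[:,:,::-1])
E
```

```text
[ 0.0078732   0.81634734  0.23498529  1.00079907 -0.17588839  1.33781284
  0.20710798]
12 [ 0.735 -0.197  0.23 ]
t 6.17 shift [-0.689  0.543  0.457] turn [-0.0654  0.0001 -0.0011]
30 [ 0.722 -0.197  0.247]
t 6.17 shift [-0.689  0.457  0.343] turn [-0.1654  0.0003 -0.0011]
```

View pics/d_side.png

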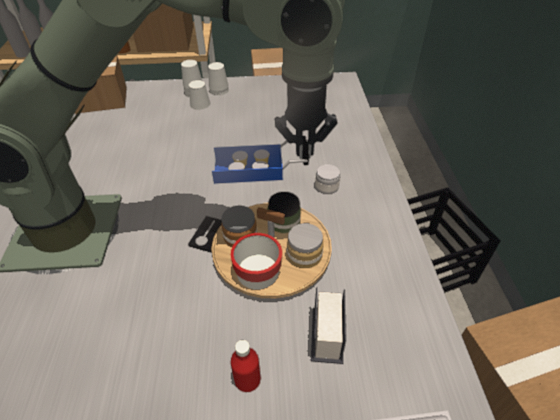

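View pics/d_top.png

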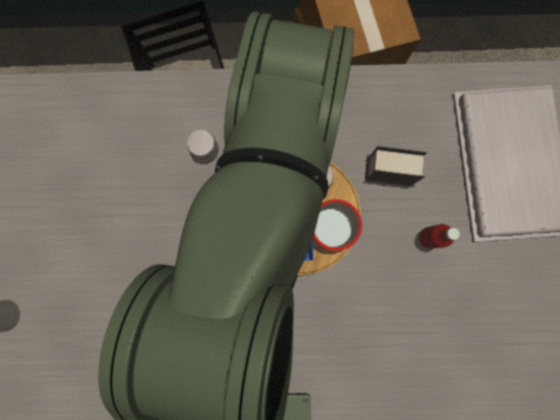

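Request:
step_arm:
  series:
    - [[-0.15,0.05,0],[-0.01,0,0],0.0]
    - [[-0.3,0.1,0],[-0.02,0,0],0.0]
    - [[-0.45,0.2,0],[-0.03,0,0],0.0]
    - [[-0.6,0.3,0.05],[-0.045,0,0],0.0]
    - [[-0.69,0.4,0.1],[-0.055,0,0],0.0]
    - [[-0.69,0.5,0.2],[-0.065,0,0],0.0]
    - [[-0.69,0.54,0.3],[-0.065,0,0],0.0]
    - [[-0.69,0.54,0.4],[-0.065,0,0],0.0]
    - [[-0.69,0.54,0.42],[-0.065,0,0],0.0]

```text
time: 7.4
position: [0.7344, -0.1943, 0.2346]
tool_rot: [2.114, 2.112, 0.221]
force: [1.0, 0.2, -1.8]
grip_width: 0.129
```

```bash
python3 - <<'E'
from h import *
print(ctrl.state()["joints"])
M=np.array([0,-.2,.0293])
s=ctrl.state();print("mouth",s["position"]+Rn.from_rotvec(s["tool_rot"]).apply(M))
for th,mx,mz in((16,.555,.14),(30,.563,.122),(36,.563,.122)):
    R=toolR(0,np.radians(th)); p=np.array([mx,-.197,mz])-R.apply(M); print(th,p.round(3)); go(p,R)
im=ctrl.snapshot("side");cv2.imwrite(f"pics/e_side.png",cv2.resize(im[130:320,180:400],None,fx=3,fy=3,interpolation=cv2.INTER_CUBIC)[:,:,::-1])
E
```

```text
[ 0.17685571  0.94649275  0.18205038  0.92771455 -0.2304644   1.08452771
  0.3569115 ]
mouth [ 0.54465281 -0.19398939  0.16490677]
16 [ 0.739 -0.197  0.223]
t 7.4 shift [-0.018  0.016  0.08 ] turn [-0.0232 -0.0004 -0.0004]
30 [ 0.722 -0.197  0.247]
t 7.4 shift [-0.018 -0.066 -0.101] turn [-0.1009 -0.0004 -0.0004]
36 [ 0.708 -0.197  0.263]
t 7.4 shift [-0.018 -0.136 -0.224] turn [-0.1343 -0.0004 -0.0004]
```

View pics/e_side.png

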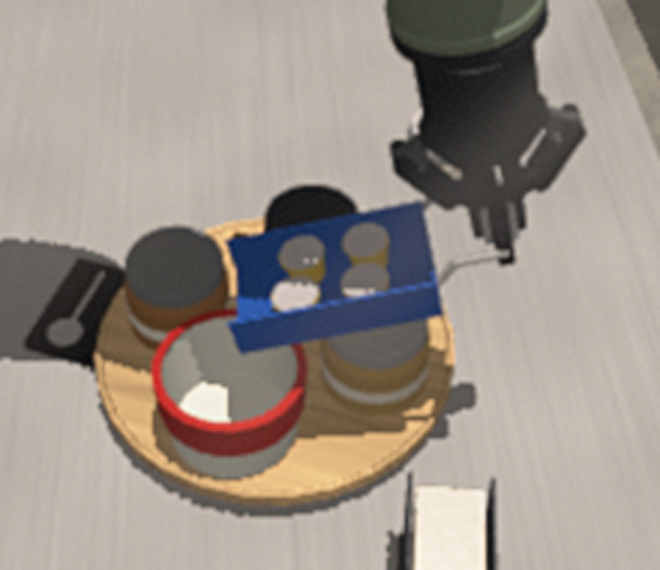

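```bash
python3 - <<'E'
from h import *
f=lambda p:((proj("side",p)-[180,130])*3).round(0)
for y in(-.236,-.152):print(y,f([.545,y,.165]),f([.545+.0073,y,.165+.034]))
th=np.arange(0,360,45)*np.pi/180
print([f([.533+.058*np.cos(t),-.197+.058*np.sin(t),.105]).tolist() for t in th])
E
```

```text
-0.236 [235. 355.] [243. 324.]
-0.152 [232. 270.] [239. 238.]
[[296.0, 361.0], [272.0, 322.0], [220.0, 309.0], [169.0, 328.0], [147.0, 370.0], [168.0, 411.0], [223.0, 427.0], [277.0, 405.0]]
```

```bash
python3 - <<'E'
from h import *
M=np.array([0,-.2,.0293])
for th,mx,mz in((14,.555,.15),(16,.56,.135),(18,.565,.124),(20,.565,.122),(22,.565,.122),(24,.565,.122),(26,.565,.122),(28,.565,.122),(30,.565,.122)):
    R=toolR(0,np.radians(th)); p=np.array([mx,-.198,mz])-R.apply(M); go(p,R)
E
```

```text
t 7.45 shift [-0.024  0.037  0.064] turn [-0.0118 -0.0004 -0.0004]
t 7.45 shift [-0.024  0.04   0.123] turn [-0.0229 -0.0004 -0.0004]
t 7.45 shift [-0.024  0.047  0.156] turn [-0.034  -0.0004 -0.0004]
t 7.45 shift [-0.024  0.031  0.123] turn [-0.0451 -0.0003 -0.0004]
t 7.45 shift [-0.024  0.017  0.078] turn [-0.0563 -0.0003 -0.0004]
t 7.45 shift [-0.024  0.002  0.034] turn [-0.0674 -0.0003 -0.0004]
t 7.45 shift [-0.024 -0.016 -0.01 ] turn [-0.0785 -0.0003 -0.0004]
t 7.45 shift [-0.024 -0.034 -0.053] turn [-0.0896 -0.0003 -0.0004]
t 7.45 shift [-0.024 -0.054 -0.095] turn [-0.1007 -0.0003 -0.0004]
```

Request:
step_arm:
  series:
    - [[-0.02,0.037,0.06],[-0.012,0,0],0.0]
    - [[-0.024,0.04,0.12],[-0.023,0,0],0.0]
    - [[-0.024,0.047,0.155],[-0.034,0,0],0.0]
    - [[-0.024,0.031,0.123],[-0.045,0,0],0.0]
    - [[-0.024,0.024,0.1],[-0.051,0,0],0.0]
    - [[-0.024,0.017,0.078],[-0.056,0,0],0.0]
    - [[-0.024,0.01,0.056],[-0.062,0,0],0.0]
    - [[-0.024,0.002,0.034],[-0.067,0,0],0.0]
    - [[-0.024,-0.007,0.012],[-0.073,0,0],0.0]
    - [[-0.024,-0.016,-0.01],[-0.0785,0,0],0.0]
    - [[-0.024,-0.016,-0.01],[-0.0785,0,0],0.0]
    - [[-0.024,-0.016,-0.01],[-0.0785,0,0],0.0]

```text
time: 8.95
position: [0.7319, -0.198, 0.236]
tool_rot: [1.971, 1.969, 0.456]
force: [-0.8, 0.1, -2.2]
grip_width: 0.124
```

```bash
python3 - <<'E'
from h import *
M=np.array([0,-.2,.0293])
s=ctrl.state();print(s["joints"],"mouth",s["position"]+Rn.from_rotvec(s["tool_rot"]).apply(M))
for th in (28,30,32,34,36,38):
    R=toolR(0,np.radians(th)); p=np.array([.565,-.198,.122])-R.apply(M); go(p,R)
im=ctrl.snapshot("side");cv2.imwrite(f"pics/f_side.png",cv2.resize(im[130:320,180:400],None,fx=3,fy=3,interpolation=cv2.INTER_CUBIC)[:,:,::-1])
E
```

```text
[ 0.23960655  0.8244744   0.06846267  1.30755484 -0.30851588  0.5923861
  0.49400232] mouth [ 0.56498228 -0.19766237  0.12201873]
t 8.95 shift [-0.    -0.008 -0.046] turn [-0.0111 -0.0003 -0.0005]
t 8.95 shift [-0.    -0.017 -0.092] turn [-0.0222 -0.0003 -0.0005]
t 8.95 shift [-0.    -0.028 -0.138] turn [-0.0334 -0.0003 -0.0005]
t 8.95 shift [-0.    -0.04  -0.184] turn [-0.0445 -0.0002 -0.0005]
t 8.95 shift [-0.    -0.054 -0.228] turn [-0.0556 -0.0002 -0.0005]
t 8.95 shift [-0.    -0.07  -0.273] turn [-0.0667 -0.0002 -0.0005]
```

View pics/f_side.png

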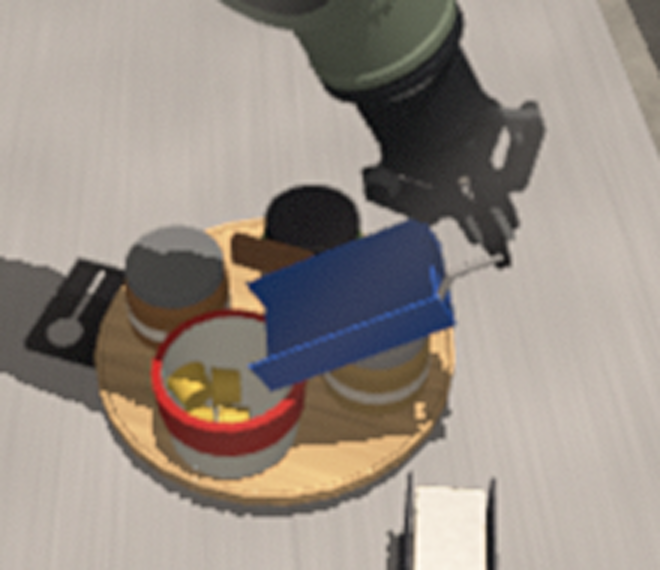

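All four yellow cups are in the tub, at crop (188,385), (226,385), (203,413) and (233,413), and the tray is empty. I take the tray back now.

```bash
python3 - <<'E'
from h import *
p=ctrl.state()["position"]
go(p+[0,0.0,.08],toolR(0,np.radians(15)))
go(p+[-.05,.08,.08],toolR(0,0))
E
```

```text
t 9.0 shift [ 0.001  0.234 -0.479] turn [ 0.0611 -0.0004 -0.0004]
t 9.0 shift [ 0.534 -0.067 -0.625] turn [ 0.1444 -0.0004 -0.0004]
```

Request:
step_arm:
  series:
    - [[0,0.06,-0.12],[0,0,0],0.0]
    - [[0,0.12,-0.24],[0,0,0],0.0]
    - [[0,0.18,-0.36],[0.02,0,0],0.0]
    - [[0.05,0.15,-0.45],[0.05,0,0],0.0]
    - [[0.15,0.1,-0.55],[0.09,0,0],0.0]
    - [[0.35,0,-0.6],[0.12,0,0],0.0]
    - [[0.53,-0.07,-0.62],[0.144,0,0],0.0]
    - [[0.53,-0.07,-0.62],[0.144,0,0],0.0]

```text
time: 10.0
position: [0.6823, -0.116, 0.3144]
tool_rot: [-2.218, -2.223, -0.002]
force: [0.4, -1.8, -2.0]
grip_width: 0.12
```

```bash
python3 - <<'E'
from h import *
go([.632,.2066,.3],toolR(np.radians(-1.2),0))
E
```

```text
t 10.0 shift [ 2.151 -0.33   0.101] turn [-0.     -0.0007  0.0074]
```

Request:
step_arm:
  series:
    - [[0.25,0,0],[0,0,0],0.0]
    - [[0.5,-0.1,0],[0,0,0],0.0]
    - [[0.75,-0.2,0],[0,0,0],0.0]
    - [[1,-0.3,0],[0,0,0],0.0]

```text
time: 10.5
position: [0.6366, 0.0344, 0.3148]
tool_rot: [-2.219, -2.223, -0.004]
force: [1.2, 0.2, -2.2]
grip_width: 0.124
```

```bash
python3 - <<'E'
from h import *
go([.632,.2066,.2],toolR(np.radians(-1.2),0))
E
```

```text
t 10.5 shift [ 1.146 -0.03   0.768] turn [ 0.0003 -0.0007  0.0072]
```

Request:
step_arm:
  series:
    - [[0.25,0,0],[0,0,0],0.0]
    - [[0.5,0,0.1],[0,0,0],0.0]
    - [[0.75,-0.01,0.3],[0,0,0.003],0.0]
    - [[0.95,-0.02,0.5],[0,0,0.007],0.0]
    - [[1,-0.03,0.7],[0,0,0.007],0.0]
    - [[1,-0.03,0.77],[0,0,0.007],0.0]

```text
time: 11.25
position: [0.6316, 0.1846, 0.1983]
tool_rot: [-2.243, -2.198, -0.001]
force: [-0.5, -0.0, -1.4]
grip_width: 0.129
```

```bash
python3 - <<'E'
from h import *
go([.632,.2066,.06],toolR(np.radians(-1.2),0))
E
```

```text
t 11.25 shift [ 0.145 -0.     0.922] turn [-0.0001 -0.0005  0.0003]
```

Request:
step_arm:
  series:
    - [[0.05,0,0.2],[0,0,0],0.0]
    - [[0.1,0,0.4],[0,0,0],0.0]
    - [[0.14,0,0.6],[0,0,0],0.0]
    - [[0.145,0,0.8],[0,0,0],0.0]
    - [[0.145,0,0.9],[0,0,0],0.0]
    - [[0.145,0,0.92],[0,0,0],0.0]

```text
time: 12.0
position: [0.6325, 0.2059, 0.0605]
tool_rot: [-2.244, -2.198, -0.002]
force: [-0.2, -0.9, -1.3]
grip_width: 0.121
```

```bash
python3 - <<'E'
from h import *
go([.632,.2066,.0323],toolR(np.radians(-1.2),0))
im=ctrl.snapshot("side");cv2.imwrite(f"pics/g_side.png",cv2.resize(im[120:320,180:400],None,fx=3,fy=3,interpolation=cv2.INTER_CUBIC)[:,:,::-1])
E
```

```text
t 12.0 shift [ 0.005 -0.003  0.188] turn [ 0.     -0.0004  0.0001]
```

View pics/g_side.png

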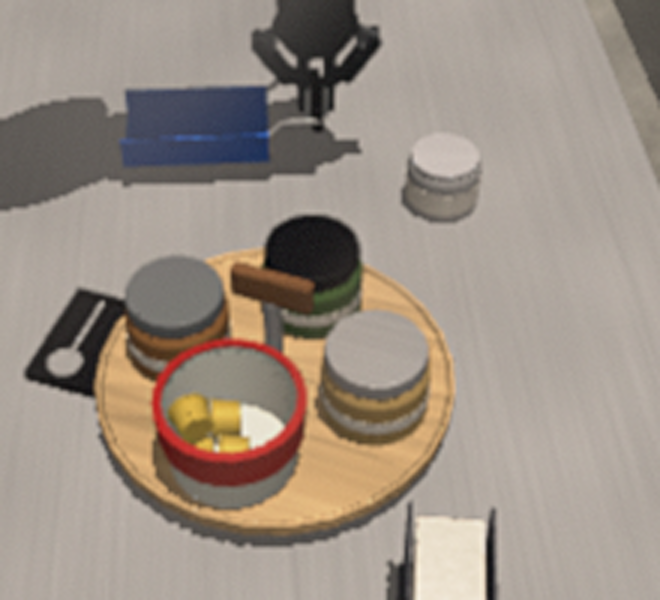

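The tray is level just above the counter, and the four cups lie in the tub around crop (210,420). I set the tray down gently and let go.

Request:
step_arm:
  series:
    - [[0,0,0.06],[0,0,0],0.0]
    - [[0,0,0.12],[0,0,0],0.0]
    - [[0,0,0.16],[0,0,0],0.0]
    - [[0,0,0.185],[0,0,0],0.0]
    - [[0,0,0.19],[0,0,0],0.0]
    - [[0,0,0.19],[0,0,0],0.0]

```text
time: 12.8
position: [0.6326, 0.2062, 0.0324]
tool_rot: [-2.243, -2.198, -0.002]
force: [-0.2, 0.3, -0.2]
grip_width: 0.125
```

Request:
step_arm:
  series:
    - [[0,0,0],[0,0,0],0.3]
    - [[0,0,0],[0,0,0],0.5]
    - [[0,0,0],[0,0,0],0.5]
    - [[0,0,0],[0,0,0],0.5]
    - [[0,0,0],[0,0,0],0.5]

```text
time: 13.42
position: [0.6326, 0.2061, 0.0324]
tool_rot: [-2.244, -2.198, -0.002]
force: [0.0, -0.0, -0.1]
grip_width: 0.499
```

```bash
python3 - <<'E'
from h import *
im=ctrl.snapshot("side");cv2.imwrite(f"pics/i_side.png",cv2.resize(im[120:200,200:330],None,fx=5,fy=5,interpolation=cv2.INTER_CUBIC)[:,:,::-1])
E
```

View pics/i_side.png

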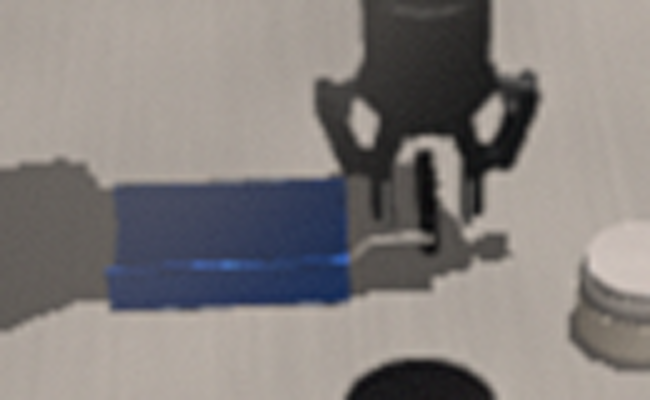

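The tray is flat on the counter and both fingers are clear of the bar. I raise the gripper, then head for the carousel handle.

Request:
step_arm:
  series:
    - [[0,0,-0.2],[0,0,0],0.5]
    - [[0,0,-0.5],[0,0,0],0.5]
    - [[0,0,-0.8],[0,0,0],0.5]
    - [[0,0,-1],[0,0,0],0.5]
    - [[0,0,-1],[0,0,0],0.5]

```text
time: 14.1
position: [0.6333, 0.2061, 0.1846]
tool_rot: [2.243, 2.198, 0.007]
force: [-0.3, 0.1, 0.2]
grip_width: 0.5
```

```bash
python3 - <<'E'
from h import *
go([.571,-.1165,.24],toolR(np.radians(65.5),0))
go([.571,-.1165,.24],toolR(np.radians(-114.5),0))
E
```

```text
t 14.1 shift [-2.157 -0.37  -0.377] turn [ 1.600e-03 -1.000e-04 -3.704e-01]
t 14.1 shift [-2.157 -0.37  -0.377] turn [-1.000e-04 -1.800e-03  6.296e-01]
```

Request:
step_arm:
  series:
    - [[-0.2,0,-0.3],[0,0,-0.05],0.5]
    - [[-0.5,-0.05,-0.38],[0,0,-0.1],0.5]
    - [[-0.8,-0.1,-0.38],[0,0,-0.14],0.5]
    - [[-1,-0.17,-0.38],[0,0,-0.18],0.5]
    - [[-1,-0.17,-0.38],[0,0,-0.18],0.5]

```text
time: 14.72
position: [0.604, 0.054, 0.2407]
tool_rot: [1.543, 2.735, 0.005]
force: [0.4, 0.1, -0.1]
grip_width: 0.499
```

```bash
python3 - <<'E'
from h import *
go([.571,-.1165,.24],toolR(np.radians(65.5),0))
E
```

```text
t 14.72 shift [-0.859 -0.776  0.001] turn [ 0.0011  0.0003 -0.191 ]
```

Request:
step_arm:
  series:
    - [[-0.2,-0.2,0],[0,0,-0.05],0.5]
    - [[-0.5,-0.45,0],[0,0,-0.1],0.5]
    - [[-0.7,-0.65,0],[0,0,-0.15],0.5]
    - [[-0.86,-0.775,0],[0,0,-0.191],0.5]
    - [[-0.86,-0.775,0],[0,0,-0.191],0.5]

```text
time: 15.35
position: [0.5709, -0.1183, 0.2394]
tool_rot: [0.67, 3.068, 0.004]
force: [-0.5, 1.7, 0.0]
grip_width: 0.496
```

```bash
python3 - <<'E'
from h import *
print(ctrl.state()["joints"])
go([.571,-.1165,.13],toolR(np.radians(65.5),0))
im=ctrl.snapshot("side");cv2.imwrite(f"pics/j_side.png",cv2.resize(im[120:320,180:400],None,fx=3,fy=3,interpolation=cv2.INTER_CUBIC)[:,:,::-1])
# handle bar centre in side: brown blob
hsv=cv2.cvtColor(im,cv2.COLOR_RGB2HSV)
f=lambda p:((proj("side",p)-[180,120])*3).round(0)
d=np.array([np.cos(np.radians(-24.5)),np.sin(np.radians(-24.5)),0])*.035
print(f([.5705,-.116,.155]),f(np.array([.5705,-.116,.155])+d),f(np.array([.5705,-.116,.155])-d),f([.5705,-.116,.125]))
E
```

```text
[ 0.21068103  0.71026294 -0.12129889  1.44128979  0.09163051  0.99385736
  1.20940561]
t 15.35 shift [0.005 0.009 0.73 ] turn [ 0.0008  0.0003 -0.0008]
[263. 273.] [304. 284.] [223. 262.] [264. 299.]
```

View pics/j_side.png

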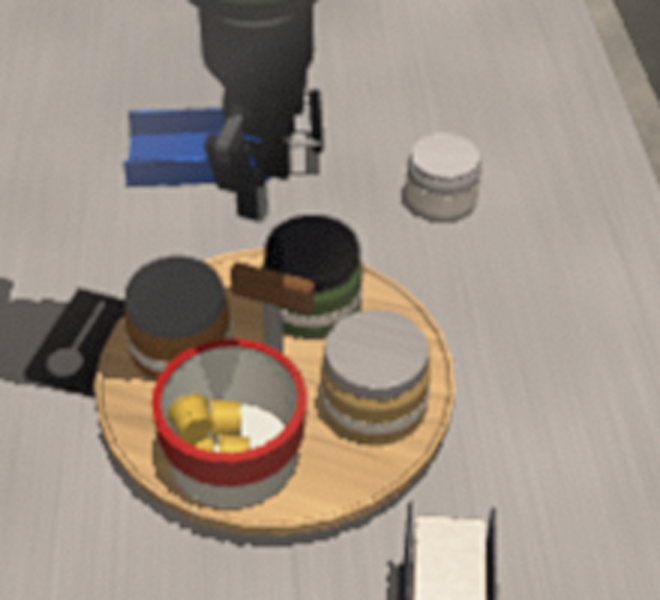

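The gripper is above the bar, whose top face runs from (234,265) to (314,280). I descend and pinch it.

Request:
step_arm:
  series:
    - [[0.01,0.02,0.2],[0,0,0],0.5]
    - [[0.01,0.02,0.45],[0,0,0],0.5]
    - [[0.01,0.02,0.65],[0,0,0],0.5]
    - [[0.01,0.02,0.75],[0,0,0],0.5]
    - [[0.01,0.02,0.75],[0,0,0],0.5]

```text
time: 16.02
position: [0.5714, -0.1119, 0.1266]
tool_rot: [0.67, 3.069, 0.005]
force: [0.0, 0.2, 0.7]
grip_width: 0.503
```

Request:
step_arm:
  series:
    - [[0,0,0],[0,0,0],0.0]
    - [[0,0,0],[0,0,0],0.0]
    - [[0,0,0],[0,0,0],0.0]
    - [[0,0,0],[0,0,0],0.0]
    - [[0,0,0],[0,0,0],0.0]
    - [[0,0,0],[0,0,0],0.0]
  squeeze: 50

```text
time: 16.77
position: [0.5703, -0.115, 0.1279]
tool_rot: [0.674, 3.068, -0.001]
force: [-10.9, -14.6, 10.8]
grip_width: 0.152
```

```bash
python3 - <<'E'
from h import *
p=ctrl.state()["position"]
go(p,toolR(np.radians(-23.5),0))
im=ctrl.snapshot("side");cv2.imwrite(f"pics/k_side.png",cv2.resize(im[120:320,180:400],None,fx=3,fy=3,interpolation=cv2.INTER_CUBIC)[:,:,::-1])
E
```

```text
t 16.77 shift [0. 0. 0.] turn [-1.000e-04  3.000e-04  4.929e-01]
```

View pics/k_side.png

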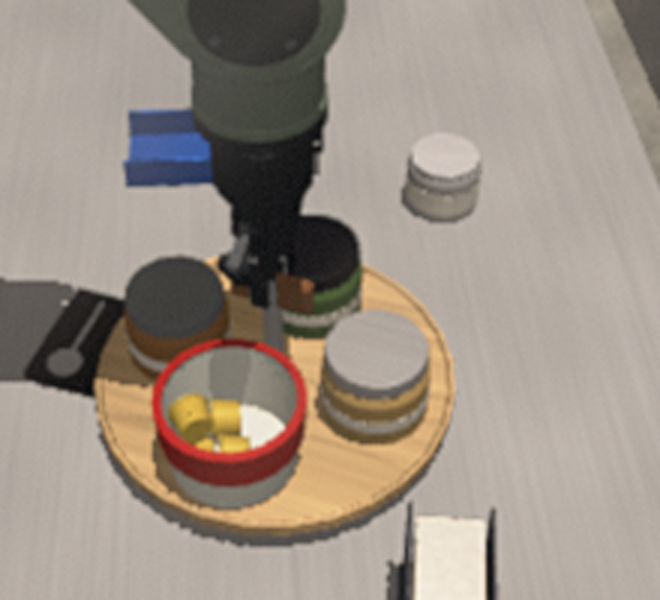

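The bar is pinched (crop (268,285), width 0.152). I turn the carousel clockwise.

Request:
step_arm:
  series:
    - [[0,0,0],[0,0,0.02],0.0]
    - [[0,0,0],[0,0,0.05],0.0]
    - [[0,0,0],[0,0,0.09],0.0]
    - [[0,0,0],[0,0,0.13],0.0]
    - [[0,0,0],[0,0,0.17],0.0]
    - [[0,0,0],[0,0,0.21],0.0]
    - [[0,0,0],[0,0,0.25],0.0]
    - [[0,0,0],[0,0,0.29],0.0]
    - [[0,0,0],[0,0,0.33],0.0]
    - [[0,0,0],[0,0,0.36],0.0]
    - [[0,0,0],[0,0,0.38],0.0]
    - [[0,0,0],[0,0,0.38],0.0]

```text
time: 18.32
position: [0.5736, -0.1132, 0.128]
tool_rot: [2.278, 2.157, 0.008]
force: [26.0, 5.0, -29.3]
grip_width: 0.155
```

```bash
python3 - <<'E'
from h import *
go([.5703,-.115,.128],toolR(np.radians(-23.5),0))
for n in("side","top"):cv2.imwrite(f"pics/l_{n}.png",ctrl.snapshot(n)[:,:,::-1])
im=cv2.imread("pics/l_side.png");cv2.imwrite(f"pics/lz.png",cv2.resize(im[120:320,180:400],None,fx=3,fy=3,interpolation=cv2.INTER_CUBIC))
E
```

```text
t 18.32 shift [-0.013 -0.021 -0.   ] turn [ 0.002  -0.0006  0.1132]
```

View pics/lz.png

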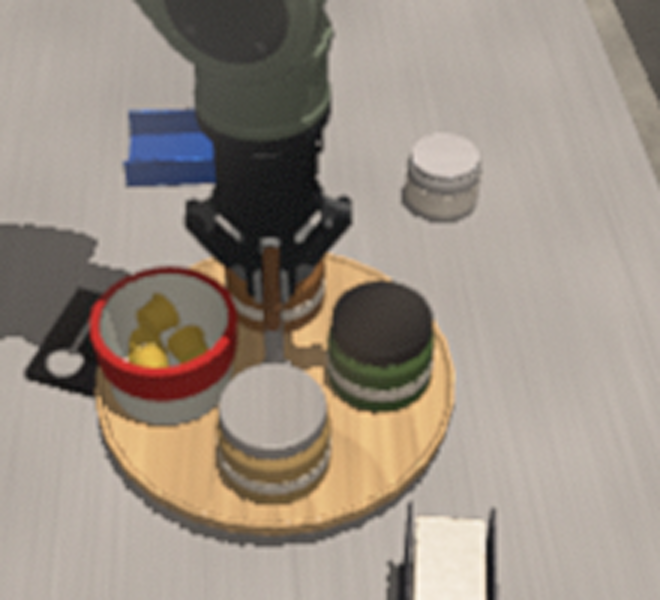

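View pics/l_top.png

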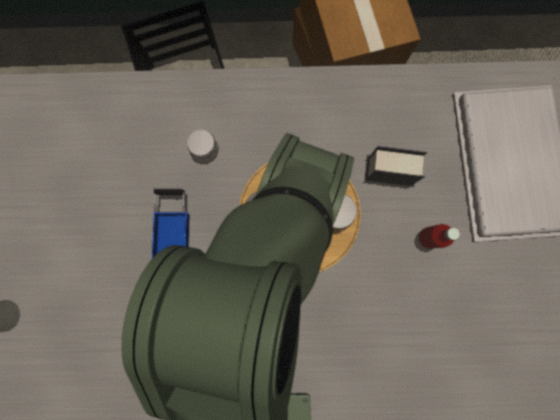

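Request:
step_arm:
  series:
    - [[0,0.01,0],[0,0,0.0],0.0]
    - [[0,0.01,0],[0,0,0.02],0.0]
    - [[0,0.01,0],[0,0,0.05],0.0]
    - [[0,0.01,0],[0,0,0.08],0.0]
    - [[0,0.01,0],[0,0,0.1],0.0]
    - [[0,0.01,0],[0,0,0.113],0.0]
    - [[0,0.01,0],[0,0,0.113],0.0]
    - [[0,0.01,0],[0,0,0.113],0.0]

```text
time: 19.42
position: [0.5749, -0.1134, 0.128]
tool_rot: [2.623, 1.724, 0.009]
force: [0.5, -4.1, -16.0]
grip_width: 0.158
```

```bash
cat > meas.py <<'E'
from h import *
import sys
t=sys.argv[1]
def redc(im):
    hsv=cv2.cvtColor(im.copy(),cv2.COLOR_RGB2HSV);H,S,V=[hsv[...,i].astype(int) for i in range(3)]
    red=((H<6)|(H>174))&(S>150)&(V>70); red[300:]=0
    b=max(blobs(red),key=lambda b:b[0][4]);print("bbox",b[0])
    return b
im=ctrl.snapshot("side");cv2.imwrite(f"pics/{t}_side.png",im[:,:,::-1]);cv2.imwrite(f"pics/{t}z.png",cv2.resize(im[120:320,180:400],None,fx=3,fy=3,interpolation=cv2.INTER_CUBIC)[:,:,::-1])
old=cv2.imread("pics/side0.png")[:,:,::-1].copy()
for i,n in((old,"old"),(im,"new")):
    b=redc(i)
    # rim outer ellipse: left,right extremes and top
    s=b[0];m=b[2]
    # upper-hull points = outer rim back edge; fit circle at z=.105 through back-edge points
    pts=[]
    for u in range(s[0],s[0]+s[2]):
        v=np.where(m[:,u])[0].min(); pts.append((u,v-.5))
    P=np.array([plane("side",p,.105) for p in pts])[:,:2]
    # keep points, algebraic circle with fixed radius .058
    from scipy.optimize import least_squares
    r=least_squares(lambda c:np.hypot(*(P-c).T)-.058,P.mean(0)-[0,.04],loss="soft_l1",f_scale=.001)
    print(n,"tub",r.x.round(4),"res",np.abs(r.fun).mean().round(4))
E
python3 meas.py m; python3 -c "
from h import *
s=ctrl.state();print(s['position'],s['force'],s['tool_rot'])"
```

```text
bbox [231 233  51  49 696]
old tub [ 0.5374 -0.1956] res 0.0008
bbox [213 201  48  42 572]
new tub [ 0.4935 -0.08  ] res 0.0018
[ 0.57490821 -0.11338984  0.12798625] [  0.56379505  -3.89806518 -14.60289452] [2.62286503 1.72376567 0.0086478 ]
```

View pics/mz.png

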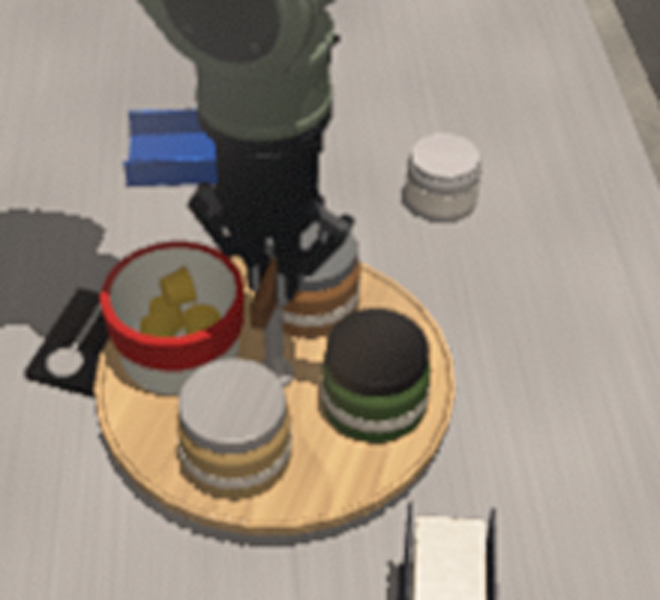

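```bash
python3 - <<'E'
from h import *
im=cv2.imread("pics/m_side.png");top=cv2.imread("pics/top0.png")
cv2.imwrite("pics/n1.png",cv2.resize(im[195:260,175:260],None,fx=8,fy=8,interpolation=cv2.INTER_CUBIC))
cv2.imwrite("pics/n2.png",cv2.resize(top[250:310,235:310],None,fx=8,fy=8,interpolation=cv2.INTER_CUBIC))
E
```

```text
(no output)
```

View pics/n1.png

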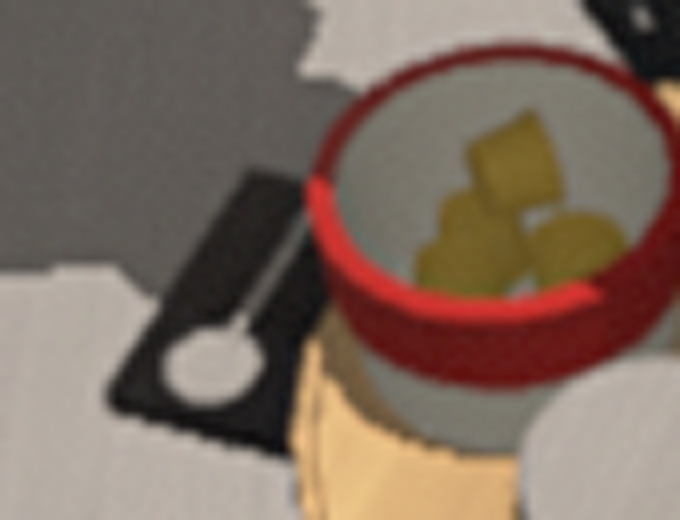

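View pics/n2.png

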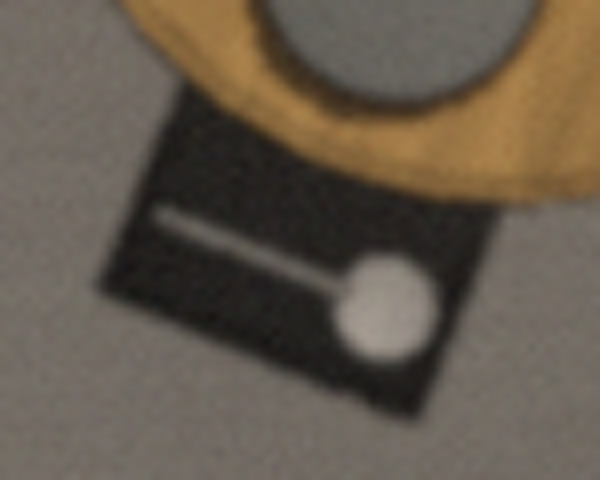

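```bash
python3 - <<'E'
from h import *
A={"side":(np.array([.5747,-.1137]),[(207.25,216.25),(189,245)]),"top":(np.array([.5704,-.1156]),[(247.25,286),(287.25,302.5)])}
for n,(ax,c) in A.items():
    P=np.array([plane(n,p,.013)[:2] for p in c]);e=P[0]-P[1];m=P.mean(0)-ax
    print(n,P.round(4),"len",np.linalg.norm(e),"mid dist",np.linalg.norm(m),"bearing",np.degrees(np.arctan2(m[1],m[0])),"normal",np.degrees(np.arctan2(e[1],e[0]))+90)
E
```

```text
side [[ 0.4003  0.0141]
 [ 0.3579 -0.0881]] len 0.11064541117516725 mid dist 0.21007979826439693 bearing 158.59115126880303 normal 157.5026577656202
top [[ 0.3922  0.019 ]
 [ 0.3498 -0.0809]] len 0.10855073694135775 mid dist 0.21662314314801506 bearing 156.9986435285183 normal 156.96320536918927
```

The side view gives the tub bearing as 157.5° against the ledge's 157.5–158.6°. The tool's turn gives 156.9° against the top view's 157.0° for the ledge. Four cups are visible in the tub, at (515,165), (480,225), (460,265) and (575,250). I let it settle while holding.

Request:
step_arm:
  series:
    - [[0,0,0],[0,0,0.0],0.0]
    - [[0,0,0],[0,0,0.0],0.0]
    - [[0,0,0],[0,0,0.0],0.0]
    - [[0,0,0],[0,0,0.0],0.0]
    - [[0,0,0],[0,0,0.0],0.0]
    - [[0,0,0],[0,0,0.0],0.0]
    - [[0,0,0],[0,0,0.0],0.0]
    - [[0,0,0],[0,0,0.0],0.0]

```text
time: 20.48
position: [0.5749, -0.1133, 0.128]
tool_rot: [2.623, 1.724, 0.009]
force: [0.8, -4.3, -14.4]
grip_width: 0.149
```

```bash
python3 meas.py o; python3 -c "
from h import *
s=ctrl.state();print(s['position'],s['force'],s['tool_rot'],s['joint_vel'].round(4),s['grip_width'])
im=ctrl.snapshot('top');cv2.imwrite('pics/o_top.png',im[:,:,::-1])"
```

```text
bbox [231 233  51  49 696]
old tub [ 0.5374 -0.1956] res 0.0008
bbox [213 201  48  42 571]
new tub [ 0.4935 -0.0804] res 0.0014
[ 0.57491393 -0.11332223  0.12796839] [  1.57772361  -3.05321599 -16.38978018] [2.62276437 1.72396458 0.00863648] [ 0.0003 -0.0014  0.0002  0.0015  0.0007  0.0001 -0.0017] 0.15801800529550936
```

View pics/o_side.png

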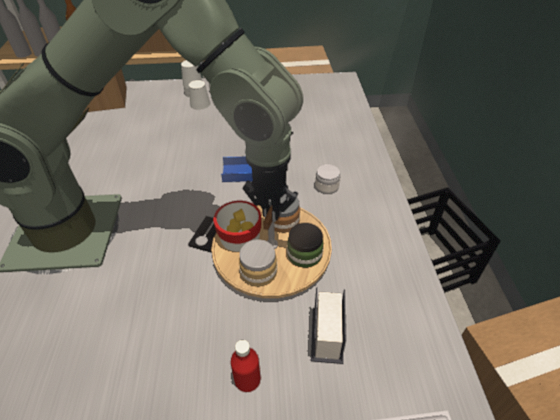

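The picture shows the tub at (237,222) facing the ledge at (203,232), with the cups inside and the tray flat at (238,168). The bottle (245,366), can (327,178) and napkin holder (330,325) are where they started. The turntable is still and the fingers are holding it, so I hand in.

```bash
python3 -c "
from bench import ctrl
print(ctrl.hand_in())"
```

```text
the job is handed in; nothing more can be done
None
```

I tipped all four jam portions into the red tub, set the tray back flat on the counter and let go of it. I then turned the carousel about 89° clockwise by its handle and handed in at about 20.6 s, with the gripper still pinching the handle at a 50 N grip setting.

**Last checks:**
- **Tub facing front:** the tub's bearing came out at 157–158° and the ledge's at 157.0–158.6°, depending on the view. That is within the 8° allowed. The two cameras disagreed by about 4 mm on where the axis is, so I compared bearings within each view.
- **Portions and other items:** four cups are visible in the tub below its rim. The tray is flat and untouched, and the bottle, can and napkin holder look unmoved by eye.
- **Holding:** the arm is still and the fingers are closed on the bar at an opening of about 0.15. Force at the wrist is about 16 N, mostly vertical. It peaked at about 40 N during the turn because my first grip was 3–4 mm off the axis.
- **Not seen from above:** the arm hides the tub in the top camera, so the final tub check relies on the side view and the measured turn of the tool.

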